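# Open the tea-glass caddy onto its slide-out supports

### The arm

A 6-joint arm with a two-finger parallel gripper is mounted at the origin on a cart in front of the work surface, level with it; the furniture and walls round the work are solid. World frame = base frame: x ahead of the robot, y to its left, z up, the work surface at z = 0. Lengths are in mm, angles in rad, forces in N, time in s.
With the tool pointing down it reaches from about 300 to 775 mm from the base axis. Payload 14.6 kg.
Tool frame: the origin (TCP) lies at the very end of the fingers, on their centre line; the grasp point (between the pads) lies 19 mm behind it; z points along the fingers, y is the direction in which the jaws open and shut (so a half turn about z gives the same grasp; the last joint's range is limited). The gripper opens to 94 mm and grips with 3 to 60 N. Pads are 16 mm wide; open, the fingers measure 119 mm over their backs; the gripper's body (75 mm by 177 mm) begins 78 mm behind the grasp point.
Start: joints at [-1.391, 0.3, 1.521, -0, 1.321, -0.067], TCP at [134.36, -533.326, 205.446] pointing down, gripper open.
Joint ranges: [-3.03, 3.03], [-0.79, 2.21], [0.23, 2.52], [-1.04, 4.18], [0, 3.07], [-2.55, 2.55]. Speed limits (rad/s): [2.22, 2.22, 2.57, 3.14, 3.14, 3.14].

### API

Orientations are given as [roll, pitch, yaw] about the fixed x, y, z axes, in that order (R = Rz(yaw) Ry(pitch) Rx(roll)).
In Python, from cell import manip gives the robot as it stands.
- The arm moves only by the shell command python3 -m pendant 'ROWS' [FORCE]. ROWS is JSON, a list of rows, each an object with "claw": the finger opening in m, from 0 to 0.094; "delta_pos": the shift along the tool's x, y, z in m, a list of three; "rotation": the turn, a rotation vector about the tool's x, y, z in rad, a list of three. A call has 1 to 10 rows; each row is the pose to reach, as a shift and turn from the pose measured when the call began, along the tool's axes at that moment; what a row does not reach only later rows make up. A row lasts 1/8 s, in which the tool goes at most 62.5 mm and 10.7 degrees, less where a joint would pass 70% of its speed; a pose out of reach is approached as far as the arm can. A call with a gripper value outside its range is refused whole. The fingers move at their own pace and stop on an object; FORCE is the grip in N (left out, the last holds). Time passes only in rows, so rows that repeat a pose let the fingers close. It gives the time, the measured TCP pose, the force and the opening at its end, in the units of the state.
- manip.read_state(): the state, without advancing time (a new reading comes with each control period).
- manip.camera(name): name is "side" or "top" or "wrist"; returns the picture (420x560x3 uint8, red, green, blue); there is no depth.
- manip.camera_model(name): a dict with "fx", "fy", "cx", "cy" (pixels), "cam_to_world" (4x4, takes a point from camera to world coordinates); the wrist camera has in their place "T_tool_cam" (4x4, takes a point from camera to tool coordinates, whose origin is the TCP and whose axes are the flange's). Camera axes: x right, y up, looking along -z (the intrinsics and any distortion apply to the point x, -y, -z); pixel columns grow to the right and rows downward; lengths in mm; the calibration is good to about 2 mm. A picture is of the moment at which its call begins: read the wrist's pose just before it. camera_model takes no time and is no camera call.
- manip.sign_off(): hands the job in, once; it reports no verdict.
The state is a dict: "clock": time; "joints": joint angles; "qd": joint speeds; "effort": joint torques, N m; "eef_pos": TCP position; "eef_rot": TCP orientation; "wrist_force": force on the tool from outside, world axes, zero at the start; "moment": the same for the moment, N m; "finger_gap": finger opening in mm.
Only numpy, scipy, OpenCV 4.12 (cv2) and the standard library are available. Lean on these libraries where they do the work, as an engineer would, in place of code of your own. Each camera call takes 0.05 s, during which the arm holds its last target.

### The job

Open the drop-front tea-glass caddy so that its flap can serve as a little shelf. First, with the flap still shut, pull both slide-out supports fully out by their brass pulls; then take the flap by its dark bar and lower it until it lies level on the two supports, and let go.

Things in the scene. Friction and masses are not known exactly. Their poses are not given: they have to be found in the camera images.
- caddy: Fixed wooden tea-glass caddy, 140 x 260 x 184 mm. Origin: centre of underside (cloth hides the lowest 15); x away from the robot, y left, z up; front face at x=-70. Pale front flap, 228 wide, 12 thick, hinged at its lower edge (x=-70, z=78), shut leaning back 20 deg; swings 110 deg towards the robot to level. The black-knobbed drawer front, low in the middle, is fixed. Cup lid on roof, top z=199.
- left_pull (a point): Centre of the brass knob (24 mm across, 20 long, on an 11 mm stem) that pulls out the support on the robot's left: a pale runner 26 wide, top at z=72. In the caddy's frame y=+90, z=52; x=-120 pushed in (may start up to 12 mm out), x=-210 at the stop, 90 mm out. Slides along the caddy's -x with 1.5 N friction and stays where left.
- right_pull (a point): The same brass knob on the support at the robot's right: in the caddy's frame y=-90, z=52; x=-120 mm pushed in (may start up to 12 mm out), x=-210 at the stop.
- flap_bar (a point): Middle of the flap's dark bar: 12 mm round, 100 long along the caddy's y, on end stems in the flap's plane; 33 mm gap from bar to flap edge. 165 mm from the hinge. Caddy frame: shut x=-14, z=233; level on supports x=-235, z=78. Turns freely in finger pads. Damped hinge: falls back shut before upright, sinks slowly beyond; unsupported it sags 20 deg below level.

How it is judged:
By the outcome, as a careful person would: the job done as asked, in the order asked, and still so for the second after the job is handed in, with the robot touching nothing.
It also fails if it takes over 59 s, if anything falls off the work surface, if the arm or the gripper's body presses on something with over 40 N, if the wrist force passes 120 N, or if a joint passes its speed limit or range.

## Working session

There is one attempt and no reset: what is moved stays moved. The work goes in short steps, Python scripts to look and compute and a shell command to move; the robot and the scene stay as the last step left them, time stands still between calls to the robot, and variables do not carry over. Pictures are saved under pics/ and viewed, and the job is handed in when it is done.

```bash
ls; mkdir -p pics; python3 - <<'E'
from cell import manip
import cv2
print(manip.read_state())
for n in ("side","top","wrist"):
    cv2.imwrite(f"pics/{n}0.png",manip.camera(n)[:,:,::-1])
    print(n,manip.camera_model(n))
E
```

```text
pics
{'clock': 0.0, 'joints': array([-1.39055371e+00,  3.00488590e-01,  1.52156402e+00,  1.06224657e-05,
        1.32070834e+00, -6.65836419e-02]), 'qd': array([ 0.00096657,  0.00108837,  0.00094322,  0.00123784, -0.00017078,
        0.00029637]), 'effort': array([ 4.82983596e-04, -5.31805015e+01, -3.52736735e+01,  7.08830310e-02,
        2.44265457e-02, -9.55525502e-05]), 'eef_pos': array([ 134.34237307, -533.07411524,  204.88395826]), 'eef_rot': array([-3.14042764e+00, -8.79977451e-05,  2.46823573e-01]), 'wrist_force': array([-0.56685393, -0.21293248,  0.00308785]), 'moment': array([-0.03553005,  0.01398706, -0.04610963]), 'finger_gap': 93.93086229293472}
side {'fx': 379.92125501845425, 'fy': 379.92125501845425, 'cx': 283.4988821974782, 'cy': 208.60690752112865, 'cam_to_world': array([[-5.36160574e-01, -7.34778906e-01,  4.15489829e-01,
         9.36414626e+02],
       [ 8.44076058e-01, -4.61901452e-01,  2.72364933e-01,
         2.43618093e+02],
       [-8.21265226e-03,  4.96736356e-01,  8.67862630e-01,
         9.01733358e+02],
       [ 0.00000000e+00,  0.00000000e+00,  0.00000000e
[... 266 characters left out ...]
,  1.99109912e-01, -1.46590436e-01,
        -1.03969399e+02],
       [ 8.19630095e-03,  6.18419250e-01,  7.85805607e-01,
         8.35139185e+02],
       [ 0.00000000e+00,  0.00000000e+00,  0.00000000e+00,
         1.00000000e+00]])}
wrist {'fx': 350.01756686042506, 'fy': 350.01756686042506, 'cx': 279.26134075988483, 'cy': 211.04863981294875, 'T_tool_cam': array([[-6.95004815e-05,  9.69864994e-01,  2.43642952e-01,
         7.07211406e+01],
       [ 9.99999676e-01,  2.62877380e-04, -7.61175762e-04,
         7.10487911e-01],
       [-8.02285947e-04,  2.43642820e-01, -9.69864698e-01,
        -1.79240711e+02],
       [ 0.00000000e+00,  0.00000000e+00,  0.00000000e+00,
         1.00000000e+00]])}
```

View pics/side0.png

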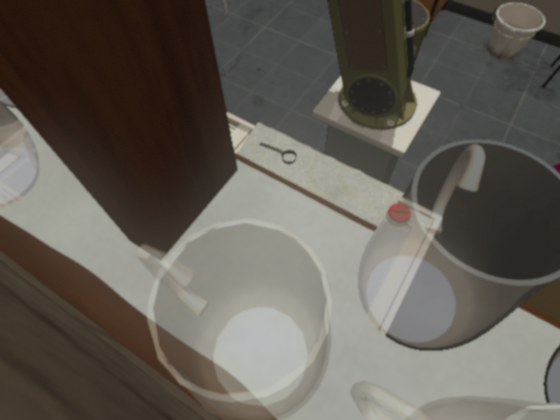

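View pics/top0.png

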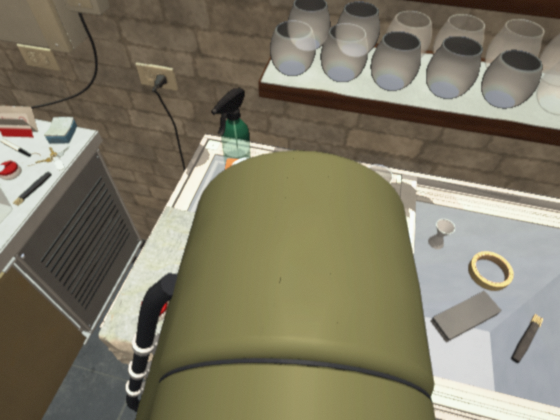

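View pics/wrist0.png

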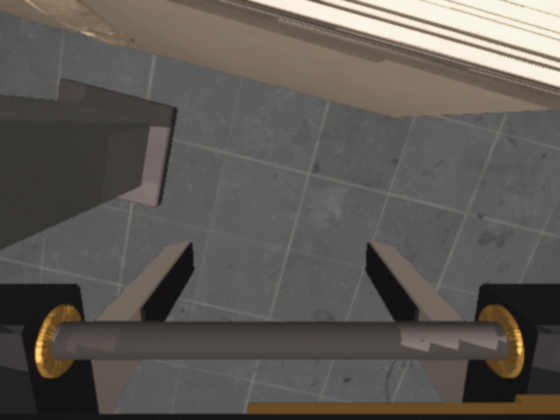

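```bash
cat > h.py <<'E'
from cell import manip
import numpy as np, cv2
from scipy.spatial.transform import Rotation as R
def cam(n,st=None):
    m=manip.camera_model(n)
    if n=="wrist":
        st=st or manip.read_state()
        T=np.eye(4);T[:3,:3]=R.from_euler('xyz',st["eef_rot"]).as_matrix();T[:3,3]=st["eef_pos"]
        m["cam_to_world"]=T@m["T_tool_cam"]
    return m
def ray(m,u,v):
    T=m["cam_to_world"];d=np.array([(u-m["cx"])/m["fx"],-(v-m["cy"])/m["fy"],-1.])
    return T[:3,3],T[:3,:3]@d
def onz(m,u,v,z):
    o,d=ray(m,u,v);return o+d*(z-o[2])/d[2]
def proj(m,p):
    c=np.linalg.inv(m["cam_to_world"])@np.append(p,1.);return np.array([m["cx"]+m["fx"]*c[0]/-c[2],m["cy"]-m["fy"]*c[1]/-c[2]]),-c[2]
def snap(n,f):
    st=manip.read_state();im=manip.camera(n)[:,:,::-1].copy();cv2.imwrite(f"pics/{f}.png",im);m=cam(n,st)
    np.save(f"pics/{f}.npy",m,allow_pickle=True);return im,m
def load(f): return cv2.imread(f"pics/{f}.png"),np.load(f"pics/{f}.npy",allow_pickle=True).item()
E
python3 - <<'E'
from h import *
m=cam("top");print([ (p,onz(m,*p,0).round()[:2]) for p in [(205,140),(415,175),(430,400),(100,310),(445,230),(490,270)]])
m=cam("side");print([ (p,onz(m,*p,0).round()[:2]) for p in [(240,120),(430,225),(240,170),(150,250),(0,220),(280,400),(500,400)]])
for p in [(0,0,0),(400,0,0),(500,0,0),(500,-200,0),(500,200,0),(600,0,150)]: print(p,proj(m,np.array(p)),proj(cam("top"),np.array(p)))
E
```

```text
[((205, 140), array([925., 327.])), ((415, 175), array([ 941., -312.])), ((430, 400), array([ 338., -360.])), ((100, 310), array([344., 357.])), ((445, 230), array([ 763., -394.])), ((490, 270), array([ 670., -498.]))]
[((240, 120), array([ 306., -329.])), ((430, 225), array([340., 317.])), ((240, 170), array([ 463., -216.])), ((150, 250), array([ 792., -265.])), ((0, 220), array([ 943., -670.])), ((280, 400), array([904., 205.])), ((500, 400), array([655., 598.]))]
(0, 0, 0) (array([376.74252342, 100.38144272]), np.float64(1238.0044627436657)) (array([192.18651153, 565.90156689]), np.float64(615.1877363239129))
(400, 0, 0) (array([315.18040345, 187.78195785]), np.float64(1071.808530992001)) (array([260.84152886, 325.21511797]), np.float64(855.5277594997175))
(500, 0, 0) (array([296.68647651, 214.03801828]), np.float64(1030.2595480540847)) (array([272.37362144, 284.7866319 ]), np.float64(915.6127652936686))
(500, -200, 0) (array([236.89767823, 181.40962043]), np.float64(1084.7325347060053)) (array([357.9330618, 305.0346124]), np.float64(886.2946781449072))
(500, 200, 0) (array([363.15065759, 250.3093568 ]), np.float64(975.7865614021641)) (array([192.12343545, 265.79510749]), np.float64(944.9308524424301))
(600, 0, 150) (array([275.05276019, 214.66744596]), np.float64(858.5311705934878)) (array([284.01372181, 213.0905227 ]), np.float64(857.8269300347672))
```

```bash
python3 -m pendant '[{"claw":0.094,"delta_pos":[0,0,-0.06],"rotation":[0,0,0]},{"claw":0.094,"delta_pos":[0,0,-0.12],"rotation":[0,0,0]},{"claw":0.094,"delta_pos":[0,0,-0.18],"rotation":[0,0,0]},{"claw":0.094,"delta_pos":[0.04,-0.045,-0.22],"rotation":[0,0,0]},{"claw":0.094,"delta_pos":[0.08,-0.09,-0.25],"rotation":[0,0,0]},{"claw":0.094,"delta_pos":[0.12,-0.135,-0.25],"rotation":[0,0,0]},{"claw":0.094,"delta_pos":[0.16,-0.18,-0.25],"rotation":[0,0,0]},{"claw":0.094,"delta_pos":[0.2,-0.225,-0.25],"rotation":[0,0,0]},{"claw":0.094,"delta_pos":[0.24,-0.27,-0.25],"rotation":[0,0,0]},{"claw":0.094,"delta_pos":[0.28,-0.32,-0.25],"rotation":[0,0,0]}]'
python3 - <<'E'
from h import *
print(manip.read_state()["joints"])
for n in ("top","wrist"): snap(n,n+"1")
E
```

```text
clock: 1.4
eef_pos: [325.7, -157.7, 455.2]
eef_rot: [-3.141, -0.0, 0.246]
wrist_force: [2.1, -0.6, 1.0]
finger_gap: 93.9
[-5.52685688e-01 -1.90821995e-01  1.47296630e+00  7.21075386e-04
  1.85995296e+00  7.71887534e-01]
```

View pics/wrist1.png

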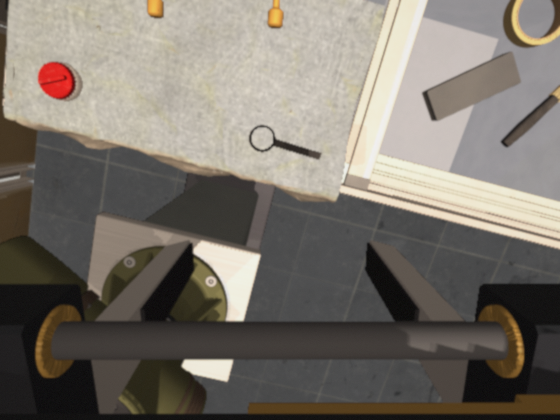

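View pics/top1.png

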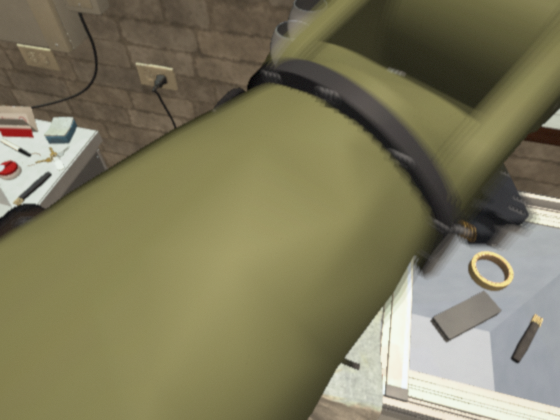

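```bash
python3 - <<'E'
from h import *
im,m=load("wrist1")
for p in [(155,8),(275,18)]: print(onz(m,*p,52),onz(m,*p,37))
E
python3 -m pendant '[{"claw":0.094,"delta_pos":[0,0,0],"rotation":[0,0.18,0]},{"claw":0.094,"delta_pos":[0,0,0],"rotation":[0,0.36,0]},{"claw":0.094,"delta_pos":[0,0,0],"rotation":[0,0.54,0]},{"claw":0.094,"delta_pos":[0,0,0],"rotation":[0,0.7,0]}]'
python3 - <<'E'
from h import *
print(manip.read_state()["joints"])
for n in ("top","wrist"): snap(n,n+"2")
E
```

```text
[512.69148094  87.57673219  52.        ] [515.68769474  93.31431133  37.        ]
[544.5330395  -90.08882813  52.        ] [548.34843271 -88.9220042   37.        ]
clock: 2.0
eef_pos: [326.6, -155.7, 456.1]
eef_rot: [3.139, -0.707, 0.254]
wrist_force: [-0.1, -0.3, 0.1]
finger_gap: 93.9
[-1.05092899 -0.47566037  1.8134435   0.67663848  1.57821395  0.35129686]
```

View pics/wrist2.png

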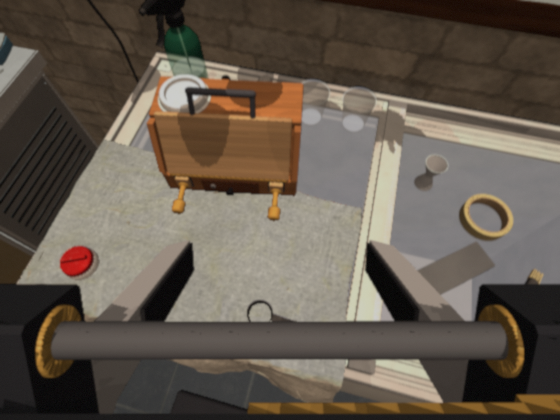

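```bash
python3 - <<'E'
from h import *
im,m=load("wrist2")
c=im[60:235,120:330];cv2.imwrite("pics/z2.png",cv2.resize(c,None,fx=3.8,fy=3.4,interpolation=cv2.INTER_CUBIC))
E
```

```text
(no output)
```

View pics/z2.png

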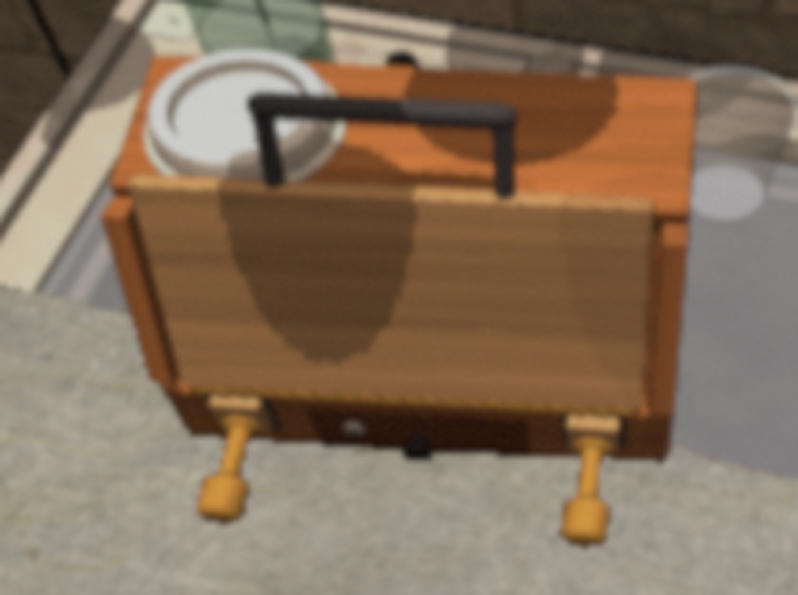

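View pics/top2.png

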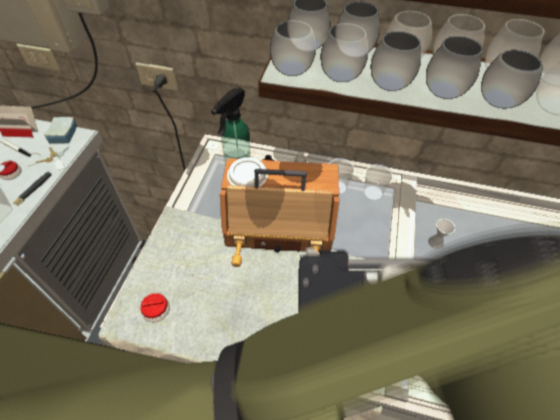

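```bash
python3 - <<'E'
from h import *
im,m=load("top2")
c=im[145:285,205:355];cv2.imwrite("pics/z3.png",cv2.resize(c,None,fx=5,fy=4.2,interpolation=cv2.INTER_CUBIC))
E
```

```text
(no output)
```

View pics/z3.png

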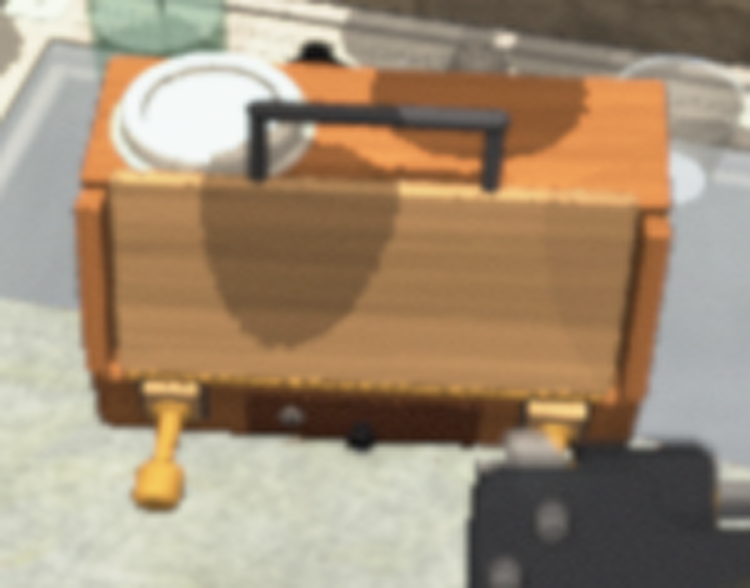

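```bash
python3 - <<'E'
from h import *
from scipy.optimize import least_squares
_,mw=load("wrist2");_,mt=load("top2")
W=lambda u,v:(u/3.8+120-.37,v/3.4+60-.35)
T=lambda u,v:(u/5+205-.4,v/4.2+145-.38)
P={"barL":((255,103),(252,110),(-14,50,233)),"barR":((512,112),(502,119),(-14,-50,233)),
"hinL":((180,388),(112,372),(-70,114,78)),"hinR":((642,412),(615,398),(-70,-114,78)),
"rbL":((150,60),(112,60),(70,130,184)),"rbR":((695,82),(665,85),(70,-130,184)),
"fbL":((195,433),(100,420),(-70,130,15)),"fbR":((662,458),(628,445),(-70,-130,15)),
"kL":((222,497),(158,482),None)}
def tri(a,b):
    (o1,d1),(o2,d2)=a,b
    A=np.array([d1,-d2]).T;s=np.linalg.lstsq(A,o2-o1,rcond=None)[0]
    p,q=o1+d1*s[0],o2+d2*s[1];return (p+q)/2,np.linalg.norm(p-q)
for k,(w,t,c) in P.items():
    p,g=tri(ray(mw,*W(*w)),ray(mt,*T(*t)));print(k,p.round(1),"gap",g.round(1))
def res(x,use):
    out=[]
    Rm=R.from_euler('z',x[3]).as_matrix()
    for k,(w,t,c) in P.items():
        if c is None: continue
        p=Rm@np.array(c)+x[:3]
        if 'w' in use: out+=list(proj(mw,p)[0]-W(*w))
        if 't' in use: out+=list(proj(mt,p)[0]-T(*t))
    return np.array(out)
for use in ("w","t","wt"):
    s=least_squares(res,[600,0,0,.1],args=(use,));print(use,s.x.round(3));print(s.fun.reshape(-1,2).round(1).tolist())
x=s.x;np.save("caddy.npy",x)
Rm=R.from_euler('z',x[3]).as_matrix()
for kx in (-120,-132,-210):
  for y in (90,-90): print(kx,y,(Rm@[kx,y,52]+x[:3]).round(1))
for z in (48,52,56): 
  p=onz(mw,*W(222,497),x[2]+z);q=onz(mw,*W(586,522),x[2]+z);print(z,(Rm.T@(p-x[:3])).round(1),(Rm.T@(q-x[:3])).round(1))
E
```

```text
barL [635.9  73.8 228.1] gap 0.4
barR [664.  -29.  220.6] gap 0.8
hinL [567.7 127.9  68.4] gap 2.0
hinR [ 601.6 -104.2   82.1] gap 1.1
rbL [693.8 160.  183.9] gap 1.4
rbR [748.1 -92.  177.5] gap 0.2
fbL [5.753e+02 1.431e+02 4.000e-01] gap 2.5
fbR [ 601.3 -115.8   37.7] gap 2.2
kL [515.9  89.8  49.5] gap 2.2
w [ 6.56735e+02  2.33040e+01 -4.05600e+00  1.86000e-01]
[[1.7, 1.1], [-2.8, 1.6], [1.6, -1.2], [-0.5, -1.6], [0.4, -2.0], [-0.0, -1.6], [-1.4, 1.9], [1.3, 1.7]]
t [ 6.58795e+02  2.41730e+01 -5.19000e+00  1.82000e-01]
[[1.4, 0.2], [-1.3, 0.7], [1.8, -0.8], [-1.2, -1.1], [-0.4, -1.5], [-0.1, -1.5], [-0.0, 1.7], [-0.1, 2.3]]
wt [ 6.57621e+02  2.37630e+01 -4.63200e+00  1.85000e-01]
[[1.7, 0.9], [1.4, 0.5], [-3.0, 1.4], [-1.2, 0.9], [1.6, -1.5], [1.9, -0.4], [-0.7, -1.8], [-1.1, -0.8], [0.5, -2.2], [-0.5, -1.2], [-0.1, -1.7], [-0.1, -1.4], [-1.4, 1.6], [0.0, 2.1], [1.1, 1.5], [0.0, 2.5]]
-120 90 [523.1  90.2  47.4]
-120 -90 [556.2 -86.7  47.4]
-132 90 [511.3  88.   47.4]
-132 -90 [544.4 -88.9  47.4]
-210 90 [434.7  73.7  47.4]
-210 -90 [ 467.7 -103.3   47.4]
48 [-125.3   92.7   48. ] [-128.7  -91.3   48. ]
52 [-127.3   91.2   52. ] [-130.7  -91.5   52. ]
56 [-129.3   89.8   56. ] [-132.7  -91.7   56. ]
```

```bash
cat >> h.py <<'E'
def tgt(gp,yaw,tilt):
    """grasp point world gp, tool yaw, tilt (0=down, + = forward): deltas for pendant"""
    st=manip.read_state();R0=R.from_euler('xyz',st["eef_rot"]).as_matrix()
    Rt=R.from_euler('xyz',[np.pi,-tilt,yaw]).as_matrix()
    tcp=np.array(gp)+19*Rt[:,2]
    d=R0.T@(tcp-st["eef_pos"])/1000
    print("delta",d.round(4),"rot",R.from_matrix(R0.T@Rt).as_rotvec().round(3),"dist",np.linalg.norm(d).round(3))
def cw(p,x=None):
    x=np.load("caddy.npy") if x is None else x
    return R.from_euler('z',x[3]).as_matrix()@np.array(p,float)+x[:3]
def wc(p):
    x=np.load("caddy.npy");return R.from_euler('z',x[3]).as_matrix().T@(np.array(p)-x[:3])
E
python3 - <<'E'
from h import *
k=cw([-127,90,54.5]);print(k)
z=R.from_euler('xyz',[np.pi,-.7,.185]).as_matrix()[:,2];print(z)
tgt(k-90*z,.185,.7)
E
```

```text
[516.25748206  88.9188835   49.86780208]
[ 0.63322492  0.11850161 -0.76484219]
delta [-0.0745 -0.1932  0.3967] rot [-0.042 -0.003  0.048] dist 0.447
```

```bash
python3 -m pendant '[{"claw":0.06,"delta_pos":[-0.009,-0.024,0.05],"rotation":[-0.005,0,0.006]},{"claw":0.06,"delta_pos":[-0.018,-0.048,0.1],"rotation":[-0.01,0,0.012]},{"claw":0.06,"delta_pos":[-0.028,-0.072,0.15],"rotation":[-0.016,0,0.018]},{"claw":0.06,"delta_pos":[-0.037,-0.097,0.2],"rotation":[-0.021,0,0.024]},{"claw":0.06,"delta_pos":[-0.047,-0.121,0.25],"rotation":[-0.026,0,0.03]},{"claw":0.06,"delta_pos":[-0.056,-0.145,0.3],"rotation":[-0.032,0,0.036]},{"claw":0.06,"delta_pos":[-0.065,-0.169,0.35],"rotation":[-0.037,0,0.042]},{"claw":0.06,"delta_pos":[-0.0745,-0.193,0.397],"rotation":[-0.042,-0.003,0.048]},{"claw":0.06,"delta_pos":[-0.0745,-0.193,0.397],"rotation":[-0.042,-0.003,0.048]}]' 10
python3 - <<'E'
from h import *
print(manip.read_state()["joints"])
for n in ("wrist","top"): im,m=snap(n,n+"3")
E
```

```text
clock: 3.22
eef_pos: [470.9, 83.2, 100.1]
eef_rot: [-3.141, -0.692, 0.192]
wrist_force: [-0.1, 0.3, 0.3]
finger_gap: 60.2
[0.04483665 0.01408641 2.31323374 0.63772819 0.15825516 0.82538494]
```

View pics/wrist3.png

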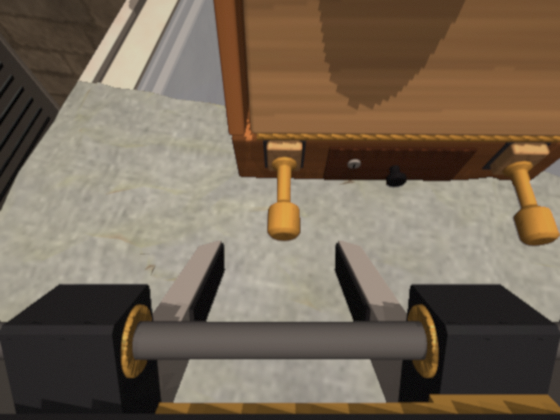

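View pics/top3.png

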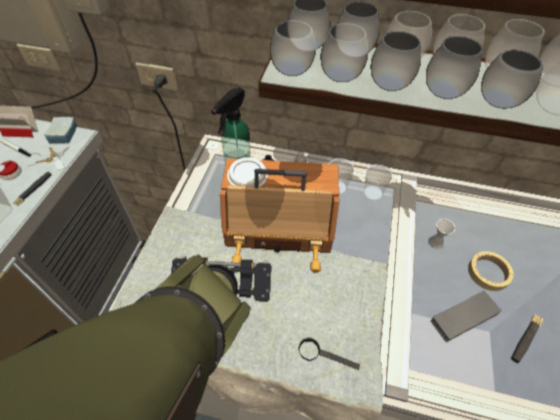

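```bash
python3 - <<'E'
from h import *
def tri(a,b):
    (o1,d1),(o2,d2)=a,b
    A=np.array([d1,-d2]).T;s=np.linalg.lstsq(A,o2-o1,rcond=None)[0]
    p,q=o1+d1*s[0],o2+d2*s[1];return (p+q)/2,np.linalg.norm(p-q)
iw,mw=load("wrist3");it,mt=load("top3")
cv2.imwrite("pics/z4.png",np.hstack([cv2.resize(it[225:285,220:335],None,fx=6,fy=6,interpolation=cv2.INTER_CUBIC)]))
for p in [(284,220),(537,224)]:
  print([ (onz(mw,*p,z).round(1)) for z in (47,50,53)],[wc(onz(mw,*p,z)).round(1)[:2] for z in (47,50,53)])
E
```

```text
[array([516.6,  87.6,  47. ]), array([515.3,  87.4,  50. ]), array([514. ,  87.2,  53. ])] [array([-126.9,   88.6]), array([-128.2,   88.7]), array([-129.6,   88.7])]
[array([549. , -95.6,  47. ]), array([547.3, -93.5,  50. ]), array([545.6, -91.3,  53. ])] [array([-128.6,  -97.4]), array([-130.,  -95.]), array([-131.3,  -92.6])]
```

View pics/z4.png

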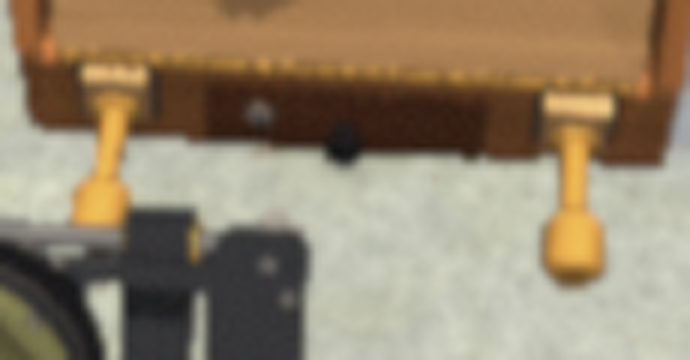

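```bash
python3 - <<'E'
from h import *
def tri(a,b):
    (o1,d1),(o2,d2)=a,b
    A=np.array([d1,-d2]).T;s=np.linalg.lstsq(A,o2-o1,rcond=None)[0]
    p,q=o1+d1*s[0],o2+d2*s[1];return (p+q)/2,np.linalg.norm(p-q)
iw,mw=load("wrist3");it,mt=load("top3");_,m2=load("wrist2")
print(tri(ray(mw,537,224),ray(mt,315.1,265.6)),tri(ray(mw,284,220),ray(mt,236.2,259.4)),tri(ray(m2,274,213.3),ray(mt,315.1,265.6)))
for z in (47,50,53): print(onz(mt,315.1,265.6,z),onz(m2,274,213.3,z))
tgt([515,87.5,51],.185,.2)
print(R.from_euler('xyz',[np.pi,-.2,.185]).as_matrix()[:,2])
E
```

```text
(array([542.81357103, -88.39200995,  56.98203283]), np.float64(0.7653644469561832)) (array([508.24583316,  86.32903614,  65.79392267]), np.float64(0.16638995972225534)) (array([549.36598664, -88.95901069,  42.50186478]), np.float64(2.8862006102877378))
[548.12708078 -88.19722149  47.        ] [545.92360735 -90.50848336  47.        ]
[546.39740104 -88.25725724  50.        ] [544.49152369 -90.92617965  50.        ]
[544.66772129 -88.317293    53.        ] [543.05944003 -91.34387594  53.        ]
delta [-0.0103  0.002   0.0854] rot [-0.001 -0.5    0.004] dist 0.086
[ 0.19527929  0.03654453 -0.98006658]
```

```bash
python3 - <<'E'
from h import *
z=R.from_euler('xyz',[np.pi,-.2,.185]).as_matrix()[:,2]
tgt(np.array([515,87.5,51])-60*z,.185,.2)
E
```

```text
delta [0.0184 0.002  0.0328] rot [-0.001 -0.5    0.004] dist 0.038
```

```bash
python3 -m pendant '[{"claw":0.06,"delta_pos":[0.006,0.001,-0.02],"rotation":[0,-0.17,0.001]},{"claw":0.06,"delta_pos":[0.012,0.001,0.0],"rotation":[0,-0.34,0.003]},{"claw":0.06,"delta_pos":[0.0184,0.002,0.0328],"rotation":[-0.001,-0.5,0.004]},{"claw":0.06,"delta_pos":[0.0184,0.002,0.0328],"rotation":[-0.001,-0.5,0.004]},{"claw":0.06,"delta_pos":[0.004,0.002,0.06],"rotation":[-0.001,-0.5,0.004]},{"claw":0.06,"delta_pos":[-0.0103,0.002,0.0854],"rotation":[-0.001,-0.5,0.004]},{"claw":0.06,"delta_pos":[-0.0103,0.002,0.0854],"rotation":[-0.001,-0.5,0.004]}]'
python3 - <<'E'
from h import *
print(manip.read_state()["joints"])
for n in ("wrist",): im,m=snap(n,n+"4")
st=manip.read_state();print("grasp pt",st["eef_pos"]-19*R.from_euler('xyz',st["eef_rot"]).as_matrix()[:,2])
E
```

```text
clock: 4.2
eef_pos: [519.0, 87.0, 33.4]
eef_rot: [3.141, -0.2, 0.184]
wrist_force: [-1.1, 0.7, -0.3]
finger_gap: 60.1
[0.08711455 0.37045372 1.89537018 0.02925068 0.67699632 1.45287371]
grasp pt [515.67596312  86.61295156  53.01062069]
```

View pics/wrist4.png

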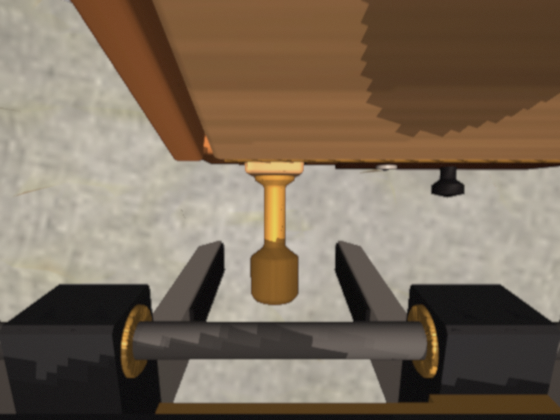

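```bash
python3 - <<'E'
from h import *
im,m=load("wrist4");g=np.array([515.7,86.6,53.0])
print(proj(m,g)[0]);print(onz(m,274,272,51),onz(m,274,272,53))
# front edge yaw (hinge line at z~78)
for z in (73,): print(onz(m,225,160,z),onz(m,550,164,z))
E
```

```text
[277.26891268 270.54442599]
[514.25748558  87.98977953  51.        ] [514.69936982  88.04448488  53.        ]
[562.67732995 117.90263958  73.        ] [586.40493278 -18.82582208  73.        ]
```

```bash
python3 -m pendant '[{"claw":0.015,"delta_pos":[0,0,0],"rotation":[0,0,0]},{"claw":0.015,"delta_pos":[0,0,0],"rotation":[0,0,0]},{"claw":0.015,"delta_pos":[0,0,0],"rotation":[0,0,0]},{"claw":0.015,"delta_pos":[0,0,0],"rotation":[0,0,0]},{"claw":0.015,"delta_pos":[0,0,0],"rotation":[0,0,0]}]' 15
```

```text
clock: 4.88
eef_pos: [519.1, 89.3, 34.7]
eef_rot: [-3.14, -0.202, 0.184]
wrist_force: [-4.3, 20.1, 4.9]
finger_gap: 23.3
```

```bash
python3 -m pendant '[{"claw":0.015,"delta_pos":[-0.01,0,-0.002],"rotation":[0,0,0]},{"claw":0.015,"delta_pos":[-0.026,0,-0.005],"rotation":[0,0,0]},{"claw":0.015,"delta_pos":[-0.042,0,-0.0085],"rotation":[0,0,0]},{"claw":0.015,"delta_pos":[-0.058,0,-0.012],"rotation":[0,0,0]},{"claw":0.015,"delta_pos":[-0.070,0,-0.0142],"rotation":[0,0,0]},{"claw":0.015,"delta_pos":[-0.079,0,-0.016],"rotation":[0,0,0]},{"claw":0.015,"delta_pos":[-0.084,0,-0.017],"rotation":[0,0,0]},{"claw":0.015,"delta_pos":[-0.087,0,-0.0176],"rotation":[0,0,0]},{"claw":0.015,"delta_pos":[-0.087,0,-0.0176],"rotation":[0,0,0]}]'
python3 - <<'E'
from h import *
for n in ("wrist","top"): im,m=snap(n,n+"5")
st=manip.read_state();print(st["joints"],st["wrist_force"],wc(st["eef_pos"]-19*R.from_euler('xyz',st["eef_rot"]).as_matrix()[:,2]))
E
```

```text
clock: 6.0
eef_pos: [433.9, 73.8, 35.6]
eef_rot: [-3.139, -0.207, 0.184]
wrist_force: [13.1, 12.7, -4.5]
finger_gap: 23.5
[0.0691247  0.20116187 2.12440151 0.04520518 0.61102154 1.42149548] [12.36908707 11.95220967 -3.12435187] [-214.69179618   90.18216179   58.83646933]
```

View pics/wrist5.png

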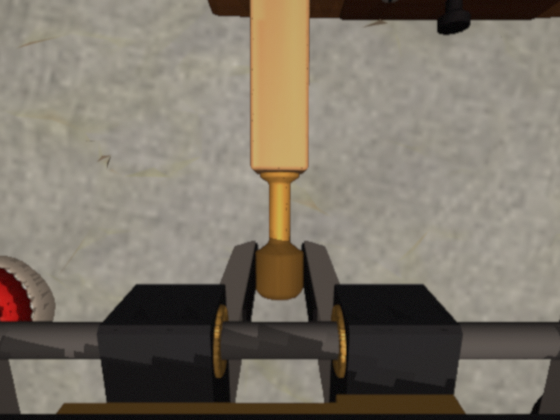

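```bash
python3 - <<'E'
from h import *
z=R.from_euler('xyz',[np.pi,-.2,.18]).as_matrix()[:,2]
k=np.array([545.5,-89.5,52])
tgt(k-70*z,.18,.2);tgt(k,.18,.2)
E
```

```text
delta [ 0.0819  0.1808 -0.051 ] rot [-0.003 -0.007  0.004] dist 0.205
delta [0.0815 0.181  0.019 ] rot [-0.003 -0.007  0.004] dist 0.199
```

```bash
python3 -m pendant '[{"claw":0.06,"delta_pos":[0,0,0],"rotation":[0,0,0]},{"claw":0.06,"delta_pos":[0,0,0],"rotation":[0,0,0]},{"claw":0.06,"delta_pos":[0,0,0],"rotation":[0,0,0]},{"claw":0.06,"delta_pos":[0,0,-0.045],"rotation":[0,0,0]},{"claw":0.06,"delta_pos":[0.003,0.02,-0.085],"rotation":[0,0,0]},{"claw":0.06,"delta_pos":[0.025,0.075,-0.08],"rotation":[0,0,0]},{"claw":0.06,"delta_pos":[0.055,0.13,-0.065],"rotation":[-0.001,-0.003,0.002]},{"claw":0.06,"delta_pos":[0.0819,0.1808,-0.051],"rotation":[-0.003,-0.007,0.004]},{"claw":0.06,"delta_pos":[0.0819,0.1808,-0.051],"rotation":[-0.003,-0.007,0.004]}]'
python3 - <<'E'
from h import *
for n in ("wrist","top"): im,m=snap(n,n+"6")
st=manip.read_state();g=st["eef_pos"]-19*R.from_euler('xyz',st["eef_rot"]).as_matrix()[:,2];print(st["joints"],g,proj(m,g))
E
```

```text
clock: 7.22
eef_pos: [536.2, -93.9, 100.3]
eef_rot: [-3.141, -0.198, 0.176]
wrist_force: [-0.6, 0.7, -0.5]
finger_gap: 60.0
[-0.28097244  0.29909085  1.79743267  0.11598808  0.87032335  1.04382052] [531.23906596 -92.0527676  119.93164726] (array([318.43875087, 255.67502045]), np.float64(826.645743695054))
```

View pics/wrist6.png

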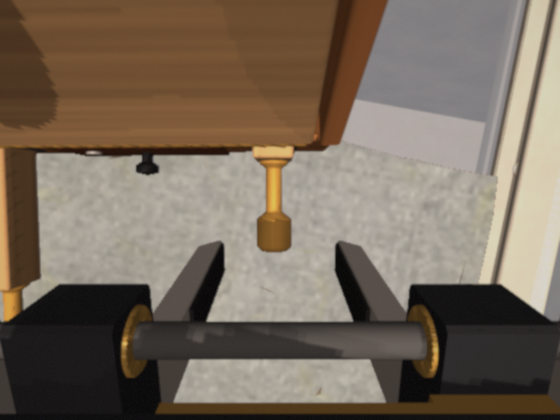

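View pics/top6.png

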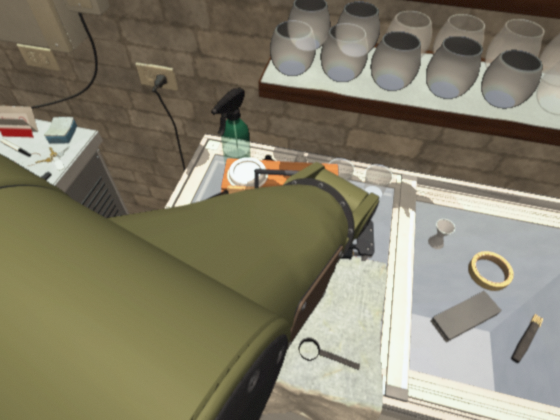

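```bash
python3 - <<'E'
from h import *
im,m=load("wrist6");k=onz(m,274,231,52);print(k)
tgt(k+[0,1.2,0],.178,.2)
E
```

```text
[544.65649317 -89.56369311  52.        ]
delta [ 0.0002 -0.0012  0.0693] rot [-0.001  0.001  0.001] dist 0.069
```

```bash
python3 -m pendant '[{"claw":0.06,"delta_pos":[0,-0.001,0.035],"rotation":[0,0,0]},{"claw":0.06,"delta_pos":[0,-0.001,0.069],"rotation":[0,0,0]},{"claw":0.06,"delta_pos":[0,-0.001,0.069],"rotation":[0,0,0]},{"claw":0.015,"delta_pos":[0,-0.001,0.069],"rotation":[0,0,0]},{"claw":0.015,"delta_pos":[0,-0.001,0.069],"rotation":[0,0,0]},{"claw":0.015,"delta_pos":[0,-0.001,0.069],"rotation":[0,0,0]},{"claw":0.015,"delta_pos":[0,-0.001,0.069],"rotation":[0,0,0]},{"claw":0.015,"delta_pos":[0,-0.001,0.069],"rotation":[0,0,0]}]' 15
```

```text
clock: 8.32
eef_pos: [548.3, -88.0, 34.0]
eef_rot: [-3.141, -0.199, 0.179]
wrist_force: [-2.0, -0.2, 3.9]
finger_gap: 23.1
```

```bash
python3 -m pendant '[{"claw":0.015,"delta_pos":[-0.01,0,-0.002],"rotation":[0,0,0]},{"claw":0.015,"delta_pos":[-0.026,0,-0.005],"rotation":[0,0,0]},{"claw":0.015,"delta_pos":[-0.042,0,-0.0085],"rotation":[0,0,0]},{"claw":0.015,"delta_pos":[-0.058,0,-0.012],"rotation":[0,0,0]},{"claw":0.015,"delta_pos":[-0.070,0,-0.0142],"rotation":[0,0,0]},{"claw":0.015,"delta_pos":[-0.079,0,-0.016],"rotation":[0,0,0]},{"claw":0.015,"delta_pos":[-0.083,0,-0.0168],"rotation":[0,0,0]},{"claw":0.015,"delta_pos":[-0.086,0,-0.0174],"rotation":[0,0,0]},{"claw":0.015,"delta_pos":[-0.086,0,-0.0174],"rotation":[0,0,0]}]'
python3 - <<'E'
from h import *
for n in ("wrist","top"): im,m=snap(n,n+"7")
st=manip.read_state();print(st["joints"],st["wrist_force"],wc(st["eef_pos"]-19*R.from_euler('xyz',st["eef_rot"]).as_matrix()[:,2]))
E
```

```text
clock: 9.45
eef_pos: [463.9, -103.7, 35.1]
eef_rot: [3.141, -0.204, 0.179]
wrist_force: [14.9, 3.9, -3.5]
finger_gap: 23.5
[-0.35555171  0.28037682  2.01992474  0.16517063  0.67181441  0.91590397] [15.01465154  2.91572988 -2.89486817] [-217.71869324  -89.64135656   58.27665402]
```

View pics/wrist7.png

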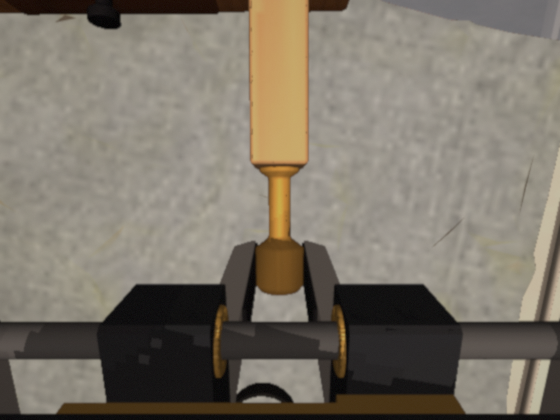

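```bash
python3 - <<'E'
from h import *
_,a=load("wrist5");_,b=load("wrist7")
l=onz(a,279,271,54);r=onz(b,279,266,54)
d=l-r;print(l,r,np.linalg.norm(d),np.arctan2(-d[0],d[1]))
yaw=np.arctan2(-d[0],d[1]); 
yaw=.178
c=(l+r)/2; Rm=R.from_euler('z',yaw).as_matrix()
o=c-Rm@[-210,0,54];print(o)
x=np.array([o[0],o[1],0,yaw])
x0=np.load("caddy.npy");np.save("caddy2.npy",x);print(x0)
for q in ([-14,0,233],[-235,0,78]): print(cw(q,x0),cw(q,x))
_,m2=load("wrist2");_,t2=load("top2")
for y in (50,-50):
  for X in (x0,x): p=cw([-14,y,233],X);print(proj(m2,p)[0],proj(t2,p)[0])
E
```

```text
[430.15248376  72.31169607  54.        ] [ 462.74526184 -104.55449621   54.        ] 179.8442080133044 0.18223482604002758
[653.13082744  21.06152108   0.        ]
[ 6.57621179e+02  2.37628763e+01 -4.63219792e+00  1.84625436e-01]
[643.85910757  21.19277947 228.36780208] [639.35203046  18.58265967 233.        ]
[426.61498456 -19.3780354   73.36780208] [421.8438782 -20.5479383  78.       ]
[188.43524669  90.85278167] [256.41767004 171.33216434]
[188.31575702  90.81965807] [256.97076321 171.45817328]
[251.41637007  93.99555313] [303.78130755 173.86532675]
[251.97460946  94.31395588] [304.70774156 174.24560173]
```

```bash
python3 -m pendant '[{"claw":0.06,"delta_pos":[0,0,0],"rotation":[0,0,0]},{"claw":0.06,"delta_pos":[0,0,0],"rotation":[0,0,0]},{"claw":0.06,"delta_pos":[0,0,0],"rotation":[0,0,0]},{"claw":0.06,"delta_pos":[0,0,-0.05],"rotation":[0,0,0]},{"claw":0.06,"delta_pos":[0,0,-0.11],"rotation":[0,0,0]},{"claw":0.06,"delta_pos":[0,0,-0.17],"rotation":[0,0,0]},{"claw":0.06,"delta_pos":[0,0,-0.23],"rotation":[0,0,0.17]},{"claw":0.06,"delta_pos":[0,0,-0.29],"rotation":[0,0,0.35]},{"claw":0.06,"delta_pos":[0,0,-0.29],"rotation":[0,0,0.53]}]'
python3 - <<'E'
from h import *
x=np.load("caddy2.npy");x[3]=.18;np.save("caddy2.npy",x)
print(manip.read_state()["joints"])
tgt(cw([-14,0,303],x),.18+np.pi/2,0)
snap("top","top8")
E
```

```text
clock: 10.68
eef_pos: [406.4, -114.4, 323.3]
eef_rot: [-3.038, -0.182, -0.367]
wrist_force: [-0.5, 0.1, -1.2]
finger_gap: 59.7
[-0.43605176 -0.18146899  1.77358408  0.11843512  1.37616198  1.47929064]
delta [ 0.1598 -0.1993  0.0906] rot [ 0.131 -0.217 -2.099] dist 0.271
```

View pics/top8.png

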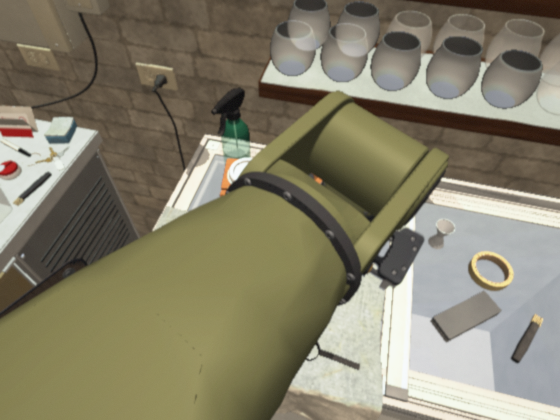

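```bash
python3 -m pendant '[{"claw":0.05,"delta_pos":[0.0,0,0],"rotation":[0.011,-0.018,-0.175]},{"claw":0.05,"delta_pos":[0.0,-0.0,0.0],"rotation":[0.022,-0.036,-0.35]},{"claw":0.05,"delta_pos":[0.01,-0.01,0.0],"rotation":[0.033,-0.054,-0.525]},{"claw":0.05,"delta_pos":[0.02,-0.025,0.01],"rotation":[0.044,-0.072,-0.7]},{"claw":0.05,"delta_pos":[0.035,-0.045,0.02],"rotation":[0.055,-0.09,-0.875]},{"claw":0.05,"delta_pos":[0.05,-0.065,0.03],"rotation":[0.066,-0.109,-1.05]},{"claw":0.05,"delta_pos":[0.065,-0.085,0.035],"rotation":[0.076,-0.127,-1.225]},{"claw":0.05,"delta_pos":[0.08,-0.1,0.04],"rotation":[0.087,-0.145,-1.4]},{"claw":0.05,"delta_pos":[0.09,-0.115,0.045],"rotation":[0.098,-0.163,-1.575]},{"claw":0.05,"delta_pos":[0.1,-0.13,0.05],"rotation":[0.109,-0.181,-1.75]}]'
python3 - <<'E'
from h import *
x=np.load("caddy2.npy")
print(manip.read_state()["joints"])
tgt(cw([-14,0,303],x),.18+np.pi/2,0)
snap("wrist","wrist9")
E
```

```text
clock: 11.98
eef_pos: [553.3, -27.1, 302.0]
eef_rot: [3.133, -0.041, 1.402]
wrist_force: [0.1, 0.2, -0.4]
finger_gap: 50.0
[-0.13511639  0.2470775   1.36687836  0.04107732  1.51728166  0.03212171]
delta [0.0587 0.077  0.0211] rot [ 0.016 -0.039 -0.349] dist 0.099
```

View pics/wrist9.png

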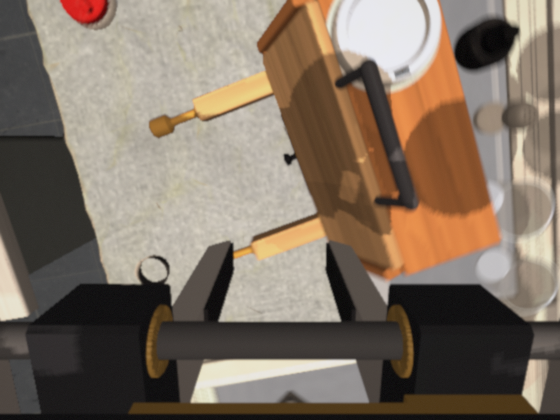

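```bash
python3 - <<'E'
from h import *
x=np.load("caddy2.npy")
_,m=load("wrist9")
a=onz(m,369,68,233);b=onz(m,407,200,233);print(a,b,np.linalg.norm(a-b),(a+b)/2, cw([-14,0,233],x),np.arctan2(-(a-b)[0],(a-b)[1]))
_,m=load("wrist9")
E
python3 -m pendant '[{"claw":0.05,"delta_pos":[0.027,0.04,0.0],"rotation":[0.008,-0.02,-0.175]},{"claw":0.05,"delta_pos":[0.0587,0.077,0.015],"rotation":[0.016,-0.039,-0.349]},{"claw":0.05,"delta_pos":[0.0587,0.077,0.015],"rotation":[0.016,-0.039,-0.349]}]'
python3 - <<'E'
from h import *
snap("wrist","wrist10")
E
```

```text
[632.6583313   69.78819704 233.        ] [649.48510387 -25.0917488  233.        ] 96.36049189534356 [641.07171758  22.34822412 233.        ] [639.35701574  18.55510706 233.        ] 0.175523024009338
clock: 12.4
eef_pos: [640.5, 21.8, 285.1]
eef_rot: [-3.135, -0.002, 1.764]
wrist_force: [-0.8, -0.0, -0.1]
finger_gap: 50.1
```

View pics/wrist10.png

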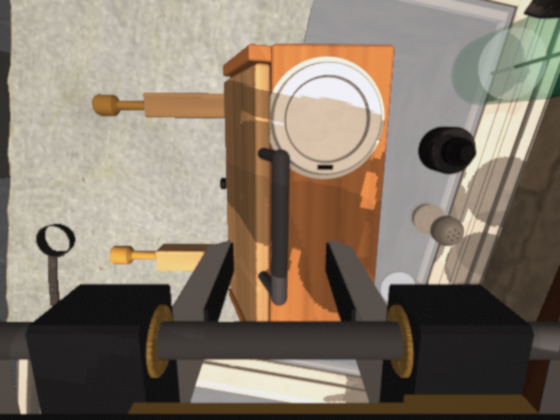

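```bash
python3 - <<'E'
from h import *
_,m=load("wrist10");print(onz(m,280,157,233),onz(m,279.5,297,233))
E
python3 -m pendant '[{"claw":0.05,"delta_pos":[0,0,0.035],"rotation":[0,0,0]},{"claw":0.05,"delta_pos":[0,0,0.07],"rotation":[0,0,0]},{"claw":0.05,"delta_pos":[0,0,0.07],"rotation":[0,0,0]},{"claw":0.005,"delta_pos":[0,0,0.07],"rotation":[0,0,0]},{"claw":0.005,"delta_pos":[0,0,0.07],"rotation":[0,0,0]},{"claw":0.005,"delta_pos":[0,0,0.07],"rotation":[0,0,0]},{"claw":0.005,"delta_pos":[0,0,0.07],"rotation":[0,0,0]},{"claw":0.005,"delta_pos":[0,0,0.07],"rotation":[0,0,0]}]' 20
python3 - <<'E'
from h import *
snap("wrist","wrist11")
E
```

```text
[631.59700238  69.14086181 233.        ] [650.71176595 -29.98575227 233.        ]
clock: 13.45
eef_pos: [639.6, 20.9, 217.3]
eef_rot: [-3.138, -0.001, 1.761]
wrist_force: [0.8, 0.9, 2.2]
finger_gap: 11.1
```

View pics/wrist11.png

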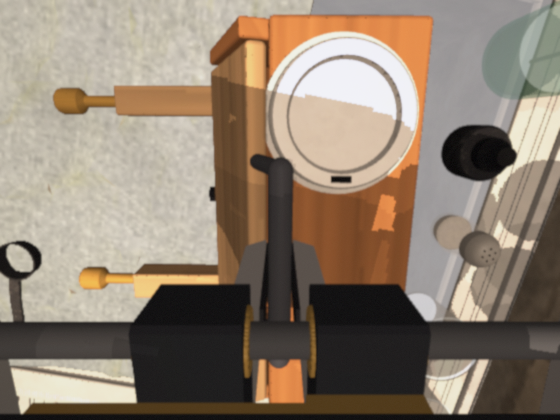

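```bash
cat >> h.py <<'E'
def arc(phis,off=15.7):
    x=np.load("caddy2.npy");st=manip.read_state();R0=R.from_euler('xyz',st["eef_rot"]).as_matrix()
    c=R.from_euler('z',x[3]).as_matrix()
    b=c.T@(st["eef_pos"]+[0,0,off]-x[:3]);h=b-[-70,b[1],78]
    print("bar",b.round(1),"r",np.hypot(h[0],h[2]).round(1),"phi",np.degrees(np.arctan2(h[2],-h[0])).round(1),"force caddy",(c.T@st["wrist_force"]).round(1),st["clock"])
    for f in phis:
        q=np.array([-70-165*np.cos(np.radians(f)),0,78+165*np.sin(np.radians(f))])
        print(f,(R0.T@(c@(q-[b[0],0,b[2]]))/1000).round(4))
E
python3 - <<'E'
from h import *
arc(range(110,40,-7))
E
```

```text
bar [-13.3   2.2 233. ] r 165.0 phi 110.1 force caddy [1.1 0.  2.4] 13.5
110 [ 0.     -0.0003 -0.0001]
103 [ 0.0002 -0.0196 -0.0057]
96 [ 0.0004 -0.0395 -0.009 ]
89 [ 0.0006 -0.0596 -0.0098]
82 [ 0.0008 -0.0797 -0.0081]
75 [ 0.001  -0.0994 -0.004 ]
68 [ 0.0012 -0.1185  0.0024]
61 [ 0.0014 -0.1366  0.0112]
54 [ 0.0015 -0.1536  0.0221]
47 [ 0.0017 -0.1691  0.0349]
```

```bash
python3 -m pendant '[{"claw":0.005,"delta_pos":[0,-0.005,-0.0015],"rotation":[0,0,0]},{"claw":0.005,"delta_pos":[0,-0.012,-0.004],"rotation":[0,0,0]},{"claw":0.005,"delta_pos":[0,-0.02,-0.006],"rotation":[0,0,0]},{"claw":0.005,"delta_pos":[0,-0.03,-0.0077],"rotation":[0,0,0]},{"claw":0.005,"delta_pos":[0,-0.0395,-0.009],"rotation":[0,0,0]},{"claw":0.005,"delta_pos":[0.001,-0.0495,-0.0096],"rotation":[0,0,0]},{"claw":0.005,"delta_pos":[0.001,-0.0596,-0.0098],"rotation":[0,0,0]},{"claw":0.005,"delta_pos":[0.001,-0.0697,-0.0092],"rotation":[0,0,0]},{"claw":0.005,"delta_pos":[0.001,-0.08,-0.008],"rotation":[0,0,0]}]'
python3 - <<'E'
from h import *
arc(range(80,10,-5))
E
```

```text
clock: 14.62
eef_pos: [560.1, 6.7, 225.4]
eef_rot: [-3.137, -0.001, 1.761]
wrist_force: [1.7, 0.7, 1.7]
finger_gap: 11.4
bar [-94.1   2.5 241.1] r 164.8 phi 81.6 force caddy [1.8 0.3 1.7] 14.625
80 [ 0.     -0.0046  0.0006]
75 [ 0.0002 -0.0186  0.0038]
70 [ 0.0003 -0.0323  0.0082]
65 [ 0.0004 -0.0456  0.0137]
60 [ 0.0006 -0.0583  0.0204]
55 [ 0.0007 -0.0704  0.0282]
50 [ 0.0008 -0.0818  0.037 ]
45 [ 0.0009 -0.0924  0.0468]
40 [ 0.0009 -0.1021  0.0574]
35 [ 0.001  -0.1108  0.0689]
30 [ 0.0011 -0.1185  0.0811]
25 [ 0.0011 -0.1251  0.0939]
20 [ 0.0012 -0.1305  0.1072]
15 [ 0.0012 -0.1348  0.1209]
```

Forces are tiny; the flap is following. Continue the arc.

```bash
python3 -m pendant '[{"claw":0.005,"delta_pos":[0,-0.0046,0.0006],"rotation":[0,0,0]},{"claw":0.005,"delta_pos":[0,-0.0186,0.0038],"rotation":[0,0,0]},{"claw":0.005,"delta_pos":[0,-0.0323,0.0082],"rotation":[0,0,0]},{"claw":0.005,"delta_pos":[0,-0.0456,0.0137],"rotation":[0,0,0]},{"claw":0.005,"delta_pos":[0.001,-0.0583,0.0204],"rotation":[0,0,0]},{"claw":0.005,"delta_pos":[0.001,-0.0704,0.0282],"rotation":[0,0,0]},{"claw":0.005,"delta_pos":[0.001,-0.0818,0.037],"rotation":[0,0,0]},{"claw":0.005,"delta_pos":[0.001,-0.0924,0.0468],"rotation":[0,0,0]},{"claw":0.005,"delta_pos":[0.001,-0.1021,0.0574],"rotation":[0,0,0]},{"claw":0.005,"delta_pos":[0.001,-0.1021,0.0574],"rotation":[0,0,0]}]'
python3 - <<'E'
from h import *
snap("wrist","wrist12")
arc([40,36,32,28,24,20,16,12,8,4,2,0,-1])
E
```

```text
clock: 15.88
eef_pos: [458.5, -11.5, 167.5]
eef_rot: [-3.135, -0.002, 1.761]
wrist_force: [-0.6, 2.3, -0.7]
finger_gap: 11.3
bar [-196.9    2.8  183.8] r 165.2 phi 39.8 force caddy [-1.5  2.6 -1. ] 15.925
40 [-0.      0.0005 -0.0003]
36 [ 0.     -0.0066  0.0088]
32 [ 0.0001 -0.0129  0.0184]
28 [ 0.0001 -0.0186  0.0284]
24 [ 0.0002 -0.0236  0.0388]
20 [ 0.0002 -0.0279  0.0495]
16 [ 0.0002 -0.0314  0.0605]
12 [ 0.0002 -0.0341  0.0717]
8 [ 0.0002 -0.036   0.083 ]
4 [ 0.0002 -0.0372  0.0945]
2 [ 0.0002 -0.0374  0.1002]
0 [ 0.0002 -0.0375  0.106 ]
-1 [ 0.0002 -0.0375  0.1089]
```

View pics/wrist12.png

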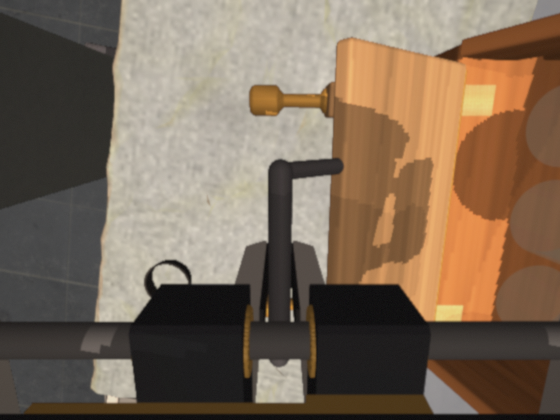

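```bash
python3 -m pendant '[{"claw":0.005,"delta_pos":[0,-0.0066,0.0088],"rotation":[0,0,0]},{"claw":0.005,"delta_pos":[0,-0.0129,0.0184],"rotation":[0,0,0]},{"claw":0.005,"delta_pos":[0,-0.0186,0.0284],"rotation":[0,0,0]},{"claw":0.005,"delta_pos":[0,-0.0236,0.0388],"rotation":[0,0,0]},{"claw":0.005,"delta_pos":[0,-0.0279,0.0495],"rotation":[0,0,0]},{"claw":0.005,"delta_pos":[0,-0.0314,0.0605],"rotation":[0,0,0]},{"claw":0.005,"delta_pos":[0,-0.0341,0.0717],"rotation":[0,0,0]},{"claw":0.005,"delta_pos":[0,-0.036,0.083],"rotation":[0,0,0]},{"claw":0.005,"delta_pos":[0,-0.0372,0.0945],"rotation":[0,0,0]},{"claw":0.005,"delta_pos":[0,-0.0372,0.0945],"rotation":[0,0,0]}]'
python3 - <<'E'
from h import *
arc([4,3,2,1,0,-1])
E
```

```text
clock: 17.18
eef_pos: [422.7, -18.3, 73.3]
eef_rot: [-3.138, -0.002, 1.761]
wrist_force: [9.3, 5.3, -2.2]
finger_gap: 11.2
bar [-233.8    2.6   89. ] r 164.1 phi 3.8 force caddy [10.1  3.5 -2.2] 17.175
4 [ 0.     -0.0008 -0.0005]
3 [ 0.     -0.001   0.0023]
2 [ 0.     -0.0011  0.0052]
1 [-0.     -0.0012  0.0081]
0 [-0.     -0.0012  0.011 ]
-1 [-0.     -0.0012  0.0138]
```

```bash
python3 -m pendant '[{"claw":0.005,"delta_pos":[0,0,0.003],"rotation":[0,0,0]},{"claw":0.005,"delta_pos":[0,0,0.006],"rotation":[0,0,0]},{"claw":0.005,"delta_pos":[0,0,0.008],"rotation":[0,0,0]},{"claw":0.005,"delta_pos":[0,0,0.008],"rotation":[0,0,0]}]'
python3 - <<'E'
from h import *
arc([0])
E
python3 -m pendant '[{"claw":0.005,"delta_pos":[0,0,0.0015],"rotation":[0,0,0]},{"claw":0.005,"delta_pos":[0,0,0.003],"rotation":[0,0,0]},{"claw":0.005,"delta_pos":[0,0,0.003],"rotation":[0,0,0]}]'
```

```text
clock: 17.68
eef_pos: [422.7, -18.3, 66.0]
eef_rot: [-3.138, -0.002, 1.761]
wrist_force: [-4.5, 3.4, 18.0]
finger_gap: 11.2
bar [-233.7    2.5   81.7] r 163.8 phi 1.3 force caddy [-3.8  4.1 18. ] 17.675
0 [ 0.     -0.0012  0.0037]
clock: 18.05
eef_pos: [422.8, -18.7, 64.3]
eef_rot: [-3.139, -0.001, 1.761]
wrist_force: [-9.0, 1.0, 27.1]
finger_gap: 11.1
```

```bash
python3 - <<'E'
from h import *
snap("wrist","wrist13");snap("top","top13")
E
```

```text
(no output)
```

View pics/wrist13.png

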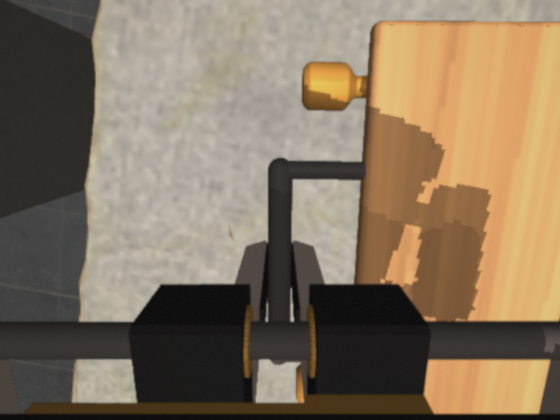

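View pics/top13.png

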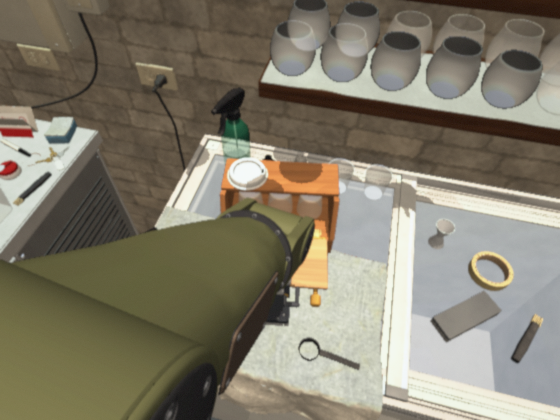

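```bash
python3 -m pendant '[{"claw":0.026,"delta_pos":[0,0,0],"rotation":[0,0,0]},{"claw":0.026,"delta_pos":[0,0,0],"rotation":[0,0,0]},{"claw":0.026,"delta_pos":[0,0,0],"rotation":[0,0,0]},{"claw":0.026,"delta_pos":[0,0,-0.015],"rotation":[0,0,0]},{"claw":0.026,"delta_pos":[0,0,-0.035],"rotation":[0,0,0]},{"claw":0.026,"delta_pos":[0,0,-0.08],"rotation":[0,0,0]},{"claw":0.026,"delta_pos":[0,0,-0.14],"rotation":[0,0,0]},{"claw":0.026,"delta_pos":[0,0,-0.2],"rotation":[0,0,0]},{"claw":0.026,"delta_pos":[0,0,-0.25],"rotation":[0,0,0]},{"claw":0.026,"delta_pos":[0,0,-0.25],"rotation":[0,0,0]}]'
python3 - <<'E'
from h import *
snap("wrist","wrist14")
E
```

```text
clock: 19.4
eef_pos: [424.4, -18.9, 317.2]
eef_rot: [3.139, 0.001, 1.761]
wrist_force: [-0.5, -0.6, -0.1]
finger_gap: 26.0
```

View pics/wrist14.png

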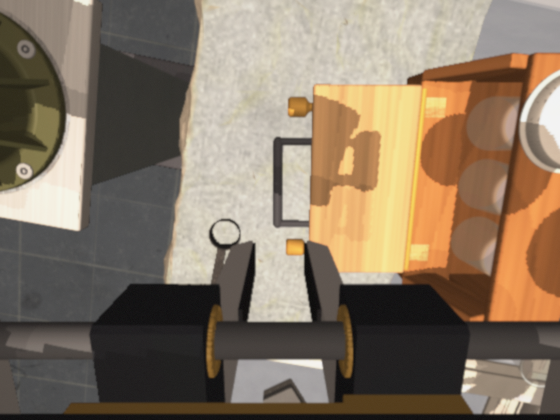

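```bash
python3 - <<'E'
from h import *
x=np.load("caddy2.npy");c=R.from_euler('z',x[3]).as_matrix()
_,m=load("wrist14")
for n,p,z in [("kL",(299,106),52),("kR",(296,247),52),("barL",(278,140),78),("barR",(278,225),78),("edgeL",(313,85),84),("edgeR",(309,270),84),("bar mid",(277.5,183),78)]:
    print(n,(c.T@(onz(m,*p,z)-x[:3])).round(1))
E
```

```text
kL [-208.    91.1   52. ]
kR [-207.7  -90.7   52. ]
barL [-233.2   51.5   78. ]
barR [-232.3  -52.4   78. ]
edgeL [-194.8  112.3   84. ]
edgeR [-192.4 -109.8   84. ]
bar mid [-233.4    0.5   78. ]
```

```bash
python3 -m pendant '[{"claw":0.026,"delta_pos":[0,0,0],"rotation":[0,0,0]},{"claw":0.026,"delta_pos":[0,0,0],"rotation":[0,0,0]},{"claw":0.026,"delta_pos":[0,0,0],"rotation":[0,0,0]},{"claw":0.026,"delta_pos":[0,0,0],"rotation":[0,0,0]}]'
python3 - <<'E'
from h import *
a,_=load("wrist14");b,_=snap("wrist","wrist15")
print(np.abs(a.astype(int)-b)[60:280,260:430].mean())
print(manip.sign_off())
E
```

```text
clock: 19.95
eef_pos: [423.8, -18.8, 314.5]
eef_rot: [-3.14, -0.0, 1.761]
wrist_force: [-0.5, -0.5, -1.0]
finger_gap: 26.2
7.505739750445633
the job is handed in; nothing more can be done
None
```

The caddy is open. With the flap shut, I pulled the left support out, then the right. I then lowered the flap by its bar onto them, let go and lifted clear. I handed the job in at about 20 s.

**Supports:** each pull ended with about 12–15 N of resistance at its stop. The final picture puts both knobs at x ≈ -208 mm in the caddy's frame, against a nominal -210. The difference is within my measuring error.

**Flap:** the bar appears at x ≈ -233 mm, against a nominal -235, taking its height as 78 mm. I didn't measure the final height separately. With the bar about 2–4 mm above nominal by the gripper's reading, downward pressure met 18 N and then 27 N, so I took the flap to be resting on the supports.

**Forces:** the highest wrist force I read was about 27 N, well under the limit. At release the robot read about 1 N, with the gripper about 220 mm above the flap.

**Last check:** I compared two pictures half a second apart to see whether the flap moved. It was inconclusive, because the arm itself settled about 3 mm between them and the pictures differed slightly. I did not view the second picture.

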